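Take the warm pot off the warming plate

ROBOT

A 6-joint arm with a two-finger parallel gripper is mounted at the origin on a cart in front of the work surface, level with it; the furniture and walls round the work are solid. World frame = base frame: x ahead of the robot, y to its left, z up, the work surface at z = 0. Lengths are in mm, angles in rad, forces in N, time in s.
With the tool pointing down it reaches from about 350 to 875 mm from the base axis. Payload 4.2 kg.
Tool frame: the origin (TCP) lies at the very end of the fingers, on their centre line; the grasp point (between the pads) lies 19 mm behind it; z points along the fingers, y is the line along which they close (so a half turn about z gives the same grasp; the last joint's range is limited). The gripper opens to 85 mm and grips with 20 to 120 N. Pads are 22 mm wide; open, the fingers measure 114 mm over their backs; the gripper's body (76 mm by 85 mm) begins 54 mm behind the grasp point. The pads swing forward as they close: fully open they stand 13 mm farther back than shut.
Start: joints at [-0.952, 0.385, 0.008, 0, -1.194, -0.259], TCP at [220.069, -584.952, 231.312] pointing down, gripper open.
Joint ranges: [-3.14, 3.14], [-1.21, 2.06], [-1.07, 1.41], [-3.16, 2.05], [-2.99, -0.16], [-3.1, 3.1]. Speed limits (rad/s): [2.79, 2.79, 3.14, 3.14, 3.14, 3.14].

INTERFACE

Orientations are given as a unit quaternion [x, y, z, w].
In Python, from bench import arm, optics gives the robot as it stands. The module is installed in compiled form; this text tells all that it offers.
- The arm moves only by the tool step_arm, never from a script. Its argument "motion" is a list of rows, each an object with "dr": the turn, a rotation vector about the tool's x, y, z in units of 8 degrees (1.0 is 8 degrees), a list of three; "slide": the shift along the tool's x, y, z in mm, a list of three; "jaw": the finger opening in mm, from 0 to 85.4. A call has exactly 8 rows; each row is the pose to reach, as a shift and turn from the pose commanded when the call began, along the tool's axes at that moment; what a row does not reach only later rows make up. A row lasts 1/8 s, in which the tool goes at most 62.5 mm and 10.7 degrees, less where a joint would pass 70% of its speed; a pose out of reach is approached as far as the arm can. A call with a gripper value outside its range is refused whole. The fingers move at their own pace and stop on an object; the grip force is fixed at half the most. Time passes only in rows, so rows that repeat a pose let the fingers close, or fill a call up. It gives the time, the measured TCP pose, the force, the opening and the grip force at its end, in the units of the state.
- arm.read_state(): the state, without advancing time (a new reading comes with each control period).
- optics.get_image(name): name is "scene" or "side" or "wrist"; returns the picture (400x640x3 uint8, blue, green, red); there is no depth.
- optics.camera_info(name): a dict with "camera_matrix" (3x3 intrinsics, pixels), "view" (4x4, takes a point from world to camera coordinates); the wrist camera has in their place "T_tool_cam" (4x4, takes a point from camera to tool coordinates, whose origin is the TCP and whose axes are the flange's). Camera axes: x right, y up, looking along -z (the intrinsics and any distortion apply to the point x, -y, -z); pixel columns grow to the right and rows downward; lengths in mm; the calibration is good to about 2 mm. A picture is of the moment at which its call begins: read the wrist's pose just before it. camera_info takes no time and is no camera call.
- arm.job_done(): hands the job in; it is judged then, once.
The state is a dict: "clock": time; "joints": joint angles; "joint_vel": joint speeds; "joint_efforts": joint torques, N m; "position": TCP position; "ee_rot": TCP orientation; "contact_force": force on the tool from outside, world axes, zero at the start; "wrist_torque": the same for the moment, N m; "gripper_width": finger opening in mm; "grasp_force": force on a finger pad.
Only numpy, scipy, OpenCV 4.12 (cv2) and the standard library are available. Lean on these libraries where they do the work, as an engineer would, in place of code of your own. Each camera call takes 0.05 s, during which the arm holds its last target. There are 200 camera calls.

TASK

The pot on the warming plate is ready. Lift it clear of the plate, keep it level, and set it down gently, without dropping it, standing upright in the middle of the square tile. Leave the other pot where it stands.

Things in the scene. Friction and masses are not known exactly. Their poses are not given: they have to be found in the camera images.
- pot: Loose lidded steel pot on the warming plate, 0.45 kg, 88 mm wide (lid 92, its top 80 above the underside). Rigid arched handle: a level black bar along the pot's y, above its centre, 54 long (y), 14 thick (x), 16 high, its middle 118 and top 126 above the underside, 30 of free space under it; thin arms at its ends go out to 51 (y) and down. Origin: centre of the underside, z up. Its yaw varies.
- warmer: Warming plate, fixed: round grey base 124 mm wide with a flat dark steel plate on top (100 wide, 40 above the bench, no rim), on which the pot stands within 6 of the centre; a small control box with a dial sticks out to 82 from the centre at its front (-x). Origin: centre of the underside, on the bench, z up. Its place varies.
- rest: Square white ceramic tile in a thin dark wooden frame, fixed, 140 x 140 mm with the frame; the tile is flat, 128 x 128, its top 8 above the bench, 2 above the frame. Origin: centre of the underside, on the bench; x and y along its sides, z up. Its place varies.
- other_pot: A second loose pot of just the same make and size, which stands directly on the bench (handle's top 126 mm above it) and must stay there. Origin: centre of the underside; axes as for the pot.
There are look-alikes about, which are no part of the job. Leave any pink look-alike of the pot alone.

How it is judged:
By the outcome, as a careful person would: the job done as asked, in the order asked, and still so for the second after the job is handed in, with the robot touching nothing.
It also fails if it takes over 45 s, if anything falls off the work surface, if the arm or the gripper's body presses on something with over 40 N, if the wrist force passes 120 N, or if a joint passes its speed limit or range.

## Working session

There is one attempt and no reset: what is moved stays moved. The work goes in short steps, Python scripts to look and compute and a tool call to move; the robot and the scene stay as the last step left them, time stands still between calls to the robot, and variables do not carry over. Pictures are saved under pics/ and viewed, at most 10 in all, crops included, and the job is handed in when it is done.

Besides the shell and the picture viewer there is one more tool, called after "Call:" by a JSON object that holds its "op" and its "data". step_arm: Moves the arm, as the interface text tells. Its arguments: {"type":"object","properties":{"motion":{"type":"array","items":{"type":"object","properties":{"dr":{"type":"array","items":{"type":"number"}},"slide":{"type":"array","items":{"type":"number"}},"jaw":{"type":"number"}}}}},"required":["motion"]}

```bash
mkdir -p pics
python3 - <<'E'
from bench import arm, optics
import cv2
s=arm.read_state(); print(s)
for n in("scene","side","wrist"):
    cv2.imwrite(f"pics/{n}0.png",optics.get_image(n)); print(n,optics.camera_info(n))
E
```

```text
{'clock': 0.0, 'joints': array([-9.52359765e-01,  3.85548285e-01,  6.64599444e-03, -4.87694811e-04,
       -1.19398383e+00, -2.58620493e-01]), 'joint_vel': array([-1.42863313e-03,  4.84787510e-05,  5.77143760e-04,  5.25098802e-04,
       -2.88094431e-03, -7.53475906e-04]), 'joint_efforts': array([ 9.32547628e-04, -3.92290986e+01,  1.88400275e+01,  4.18626487e+00,
       -4.64339013e-03,  1.79837798e-06]), 'position': array([ 219.89313151, -584.4308458 ,  230.23613505]), 'ee_rot': array([-1.78850480e-01,  9.83875685e-01,  1.04226183e-03, -2.38471429e-04]), 'contact_force': array([-0.43818839, -1.22924406,  0.04201199]), 'wrist_torque': array([ 0.00581015,  0.01534353, -0.00561673]), 'grasp_force': 0.0, 'gripper_width': 85.44052645876342}
scene {'camera_matrix': array([[443.78941767,   0.        , 320.8887025 ],
       [  0.        , 443.78941767, 201.75517997],
       [  0.        ,   0.        ,   1.        ]]), 'view': array([[-9.28679720e-01, -3.70586433e-01,  1.48214030e-02,
         5.71543287e+02],
       [ 3.07277564e-01, -7.46421275e-01,  5.90284490e-01,
        -2.49256342e+0
[... 538 characters left out ...]
 [ 9.32308745e-02,  6.23859437e-01,  7.75955802e-01,
        -1.21574591e+03],
       [ 0.00000000e+00,  0.00000000e+00,  0.00000000e+00,
         1.00000000e+00]])}
wrist {'camera_matrix': array([[356.82483079,   0.        , 321.19372975],
       [  0.        , 356.82483079, 202.75405462],
       [  0.        ,   0.        ,   1.        ]]), 'T_tool_cam': array([[ 8.31136570e-04,  9.59166976e-01,  2.82839214e-01,
         7.18414064e+01],
       [ 9.99998924e-01, -1.13914755e-03,  9.24543059e-04,
        -8.55581714e-02],
       [ 1.20898677e-03,  2.82838141e-01, -9.59166891e-01,
        -1.41845710e+02],
       [ 0.00000000e+00,  0.00000000e+00,  0.00000000e+00,
         1.00000000e+00]])}
```

View pics/scene0.png

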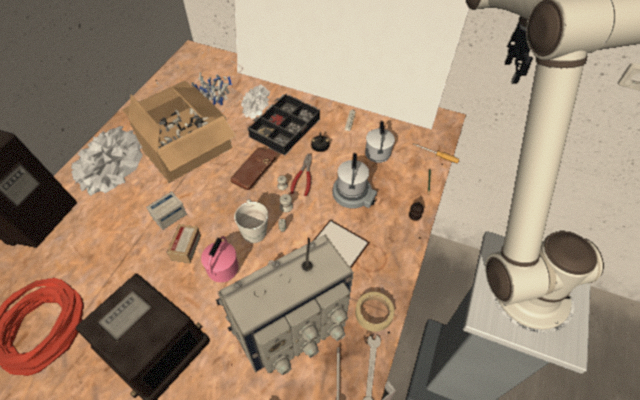

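View pics/side0.png

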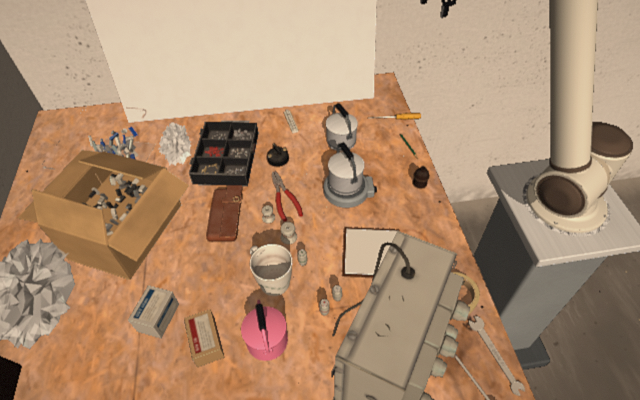

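The pot meant is the steel one on the grey warmer (scene 352,180; side 346,172). The other pot is on the bench (scene 380,145; side 341,128), and the pink look-alike is at scene 219,260. The tile is at scene 342,245 and side 372,252, partly hidden by the instrument box. I'll enlarge these areas to confirm.

Run:
```python
import cv2,numpy as np
a=cv2.imread("pics/side0.png")[90:290,300:430]; b=cv2.imread("pics/scene0.png")[120:280,290:430]
a=cv2.resize(a,None,fx=3,fy=3,interpolation=cv2.INTER_CUBIC); b=cv2.resize(b,None,fx=2.8571,fy=2.8571,interpolation=cv2.INTER_CUBIC)
o=np.zeros((600,800,3),np.uint8); o[:a.shape[0],:a.shape[1]]=a; o[:b.shape[0],395:395+b.shape[1]]=b[:,:405]
cv2.imwrite("pics/crop1.png",o)
```

```text
(no output)
```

View pics/crop1.png

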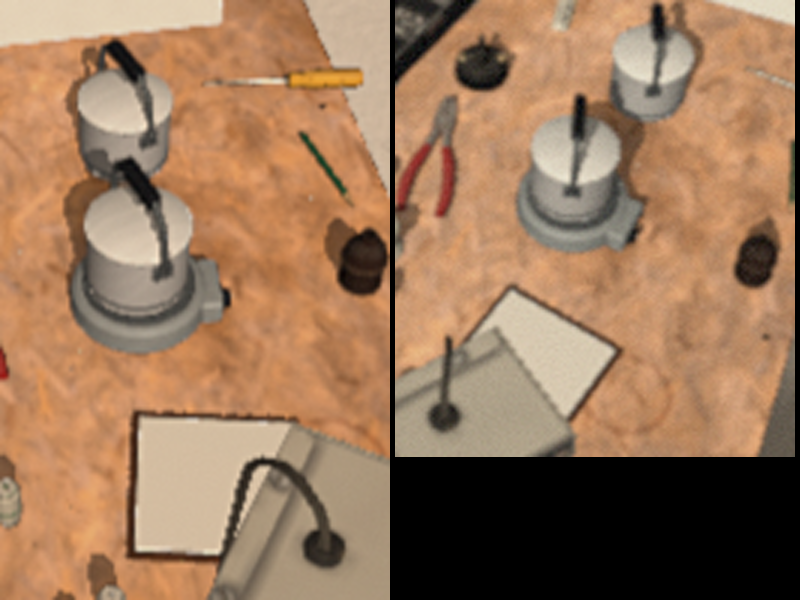

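```bash
cat > h.py <<'E'
import numpy as np
from bench import optics
I={n:optics.camera_info(n) for n in("scene","side")}
def ray(n,p):
    K=I[n]["camera_matrix"];V=I[n]["view"]
    d=np.linalg.solve(K,[p[0],p[1],1])*[1,-1,-1]
    R=V[:3,:3]; return -R.T@V[:3,3], R.T@d
def plane(n,p,z):
    c,d=ray(n,p); return c+d*(z-c[2])/d[2]
def tri(p,q):
    A=[];b=[]
    for n,x in(("scene",p),("side",q)):
        c,d=ray(n,x); d=d/np.linalg.norm(d); M=np.eye(3)-np.outer(d,d); A.append(M);b.append(M@c)
    return np.linalg.lstsq(np.vstack(A),np.hstack(b),rcond=None)[0]
def proj(n,P):
    K=I[n]["camera_matrix"];V=I[n]["view"]; c=(V[:3,:3]@np.asarray(P)+V[:3,3])*[1,-1,-1]; u=K@c; return u[:2]/u[2]
E
python3 - <<'E'
from h import *
np.set_printoptions(precision=1,suppress=True)
for n,l in(("side",[(341,144),(351.7,157.7),(346.3,151)]),("scene",[(354.8,154),(354,168.3),(354.3,161)])):
    for p in l: print(n,plane(n,p,160))
print("tri",tri((354.3,161),(346.3,151)))
for n,l in(("side",[(345.3,227.3),(343.7,275),(399,230)]),("scene",[(331,220.5),(369.1,242.5),(352,266.3)])):
    for p in l: print("tile",n,plane(n,p,6))
print("pot2 bar",plane("side",(341.7,110),118),plane("scene",(381.8,128),118))
for n,l in(("side",[(330,245),(364,245)]),): pass
print("instr", tri((295+(445-395)/2.857-5,265),(408,272)))
print("box corner", tri((290+100/2.857,120+335/2.857),(300+297/3,90+425/3)))
E
```

```text
side [ 576.5 -154.6  160. ]
side [ 559.9 -103.7  160. ]
side [ 568.3 -128.3  160. ]
scene [ 574.6 -155.7  160. ]
scene [ 558.9 -103.6  160. ]
scene [ 567.1 -129.8  160. ]
tri [ 567.6 -131.9  156.9]
tile side [589.4 -12.7   6. ]
tile side [619.3 122.1   6. ]
tile side [457.8  18.5   6. ]
tile scene [587.7 -12.    6. ]
tile scene [458.   17.6   6. ]
tile scene [478.3 109.3   6. ]
pot2 bar [ 540.8 -331.2  118. ] [ 541.5 -330.8  118. ]
instr [540.9 275.6 256.3]
box corner [532.9 191.  252.9]
```

Run:
```python
import cv2
b=cv2.imread("pics/side0.png")[190:390,300:500]
cv2.imwrite("pics/crop2.png",cv2.resize(b,None,fx=3,fy=3,interpolation=cv2.INTER_CUBIC))
```

```text
(no output)
```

View pics/crop2.png

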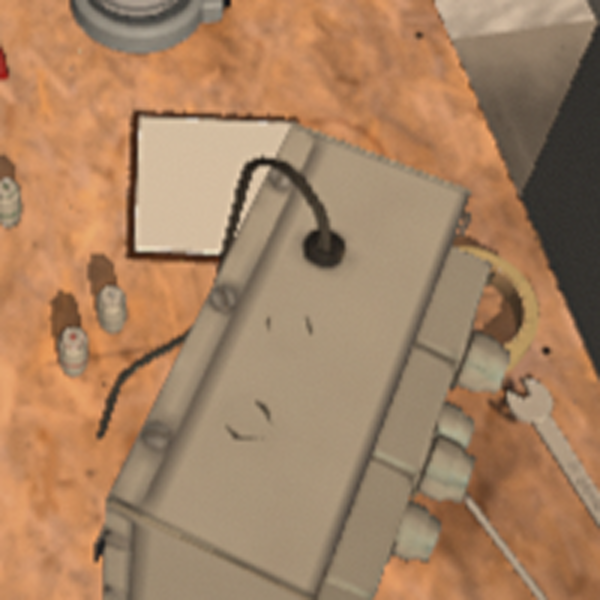

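Run:
```python
from h import *
np.set_printoptions(precision=1,suppress=True)
print("box corners",tri((325,237),(397,231.5)),tri((352,270),(455.5,253)))
c,d1=ray("scene",(307.5,264)); _,d2=ray("scene",(309,238)); n=np.cross(d1,d2)
for p in[(408,272),(405,258),(398,248),(388,243),(381,250),(378,262),(374,278)]:
    o,d=ray("side",(p)); t=n@(c-o)/(n@d); print("cable",p,o+t*d)
from bench import arm
s=arm.read_state(); print(s['position'])
from scipy.spatial.transform import Rotation as R
r=R.from_quat(s['ee_rot']).as_matrix(); print(r)
# target axis: pads close perpendicular to bar
b=np.array([-16,51.5,0]);b/=np.linalg.norm(b); y=np.array([b[1],-b[0],0])
for sg in(1,-1):
    y_=y*sg; print("turn about tool z deg",np.degrees(np.arctan2(y_@-r[:,0]*1,y_@r[:,1])))
print("slide", r.T@(np.array([567.5,-129.5,260])-s['position']), c, )
```

```text
box corners [534.5 186.2 246.5] [447.5 252.1 257.4]
cable (408, 272) [540.7 276.2 255.6]
cable (405, 258) [545.  261.7 279.1]
cable (398, 248) [552.2 241.5 281.7]
cable (388, 243) [561.9 216.7 263.3]
cable (381, 250) [568.1 203.8 222.7]
cable (378, 262) [570.2 202.9 179.2]
cable (374, 278) [573.2 201.5 115.5]
[ 219.9 -584.6  230.5]
[[-0.9 -0.4 -0. ]
 [-0.4  0.9  0. ]
 [ 0.   0.  -1. ]]
turn about tool z deg 93.34944898333414
turn about tool z deg -86.65055101666587
slide [-485.5  303.7  -29.1] [ 356.9  692.4 1112. ]
```

Call:
{"op": "step_arm", "data": {"motion": [{"dr":[0,0,-0.3],"slide":[-15,9,-10],"jaw":85},{"dr":[0,0,-1.0],"slide":[-50,31,-20],"jaw":85},{"dr":[0,0,-2.0],"slide":[-98,61,-30],"jaw":85},{"dr":[0,0,-3.1],"slide":[-146,91,-40],"jaw":85},{"dr":[0,0,-4.2],"slide":[-194,121,-45],"jaw":85},{"dr":[0,0,-5.2],"slide":[-240,150,-45],"jaw":85},{"dr":[0,0,-5.9],"slide":[-275,172,-45],"jaw":85},{"dr":[0,0,-6.2],"slide":[-290,181,-45],"jaw":85}]}}

```text
clock: 1.15
position: [429.0, -311.2, 277.1]
ee_rot: [-0.577, 0.816, -0.0, 0.0]
contact_force: [-0.9, -0.2, -0.0]
gripper_width: 84.5
grasp_force: 0.0
```

```bash
cat > g.py <<'E'
import sys
from h import *
from bench import arm
from scipy.spatial.transform import Rotation as R
np.set_printoptions(precision=2,suppress=True)
def go(P,yaw=None):
    s=arm.read_state(); r=R.from_quat(s['ee_rot']); m=r.as_matrix()
    print(s['clock'],s['position'],s['joints'],s['contact_force'],s['gripper_width'],s['grasp_force'])
    print("slide",m.T@(np.array(P)-s['position']))
    if yaw is not None: # world yaw (deg) of tool y
        y=np.array([np.cos(np.radians(yaw)),np.sin(np.radians(yaw)),0]); z=np.array([0,0,-1.]); x=np.cross(y,z)
        q=r.inv()*R.from_matrix(np.c_[x,y,z]); print("dr",np.degrees(q.as_rotvec())/8)
if __name__=="__main__": 
    a=list(map(float,sys.argv[1:])); go(a[:3],a[3] if len(a)>3 else None)
E
python3 g.py 567.5 -129.5 250 197.3; python3 g.py 567.5 -129.5 250 17.3
```

```text
1.15 [ 428.99 -311.19  277.08] [-0.32  0.19 -0.15 -0.   -1.23 -0.02] [-0.87 -0.17 -0.05] 84.54277704640329 0.0
slide [-217.46  -69.99   27.18]
dr [-0.01 -0.   -4.6 ]
1.15 [ 428.99 -311.19  277.08] [-0.32  0.19 -0.15 -0.   -1.23 -0.02] [-0.87 -0.17 -0.05] 84.54277704640329 0.0
slide [-217.46  -69.99   27.18]
dr [-0.    0.01 17.9 ]
```

Call:
{"op": "step_arm", "data": {"motion": [{"dr":[0,0,-0.3],"slide":[-12,-4,0],"jaw":85},{"dr":[0,0,-1.0],"slide":[-45,-14,5],"jaw":85},{"dr":[0,0,-1.9],"slide":[-88,-28,10],"jaw":85},{"dr":[0,0,-2.8],"slide":[-132,-42,15],"jaw":85},{"dr":[0,0,-3.6],"slide":[-172,-55,20],"jaw":85},{"dr":[0,0,-4.2],"slide":[-201,-65,25],"jaw":85},{"dr":[0,0,-4.5],"slide":[-215,-69,27],"jaw":85},{"dr":[0,0,-4.6],"slide":[-217.5,-70,27],"jaw":85}]}}

```text
clock: 2.15
position: [567.2, -132.6, 249.1]
ee_rot: [0.804, -0.595, -0.0, 0.0]
contact_force: [0.8, 0.3, -0.4]
gripper_width: 85.3
grasp_force: 0.0
```

Run:
```python
from g import *
import cv2
go([567.5,-129.5,138],197.3)
s=arm.read_state(); im=optics.get_image("wrist"); T=optics.camera_info("wrist")
m=R.from_quat(s['ee_rot']).as_matrix()
b=np.array([-16,51.5,0]);b/=np.linalg.norm(b)
def pw(P):
    t=m.T@(np.array(P)-s['position']); C=np.linalg.inv(T["T_tool_cam"])@np.r_[t,1]; u=T["camera_matrix"]@(C[:3]*[1,-1,-1]); return u[:2]/u[2]
for k in(-27,0,27): 
    u=pw(np.array([567.5,-129.5,166])+b*k); print(u); 
    if all(abs(u)<2000): cv2.circle(im,tuple(int(v) for v in u),2,(0,0,255),-1)
cv2.imwrite("pics/w1.png",im)
```

```text
2.15 [ 567.21 -132.61  249.08] [ 0.05  0.3  -0.07  0.   -1.2   0.25] [ 0.78  0.27 -0.4 ] 85.28924562197366 0.0
slide [ -2.88  -1.28 111.08]
dr [ 0.01  0.   -0.03]
[319.28 175.73]
[319.47 215.58]
[319.64 252.93]
```

View pics/w1.png

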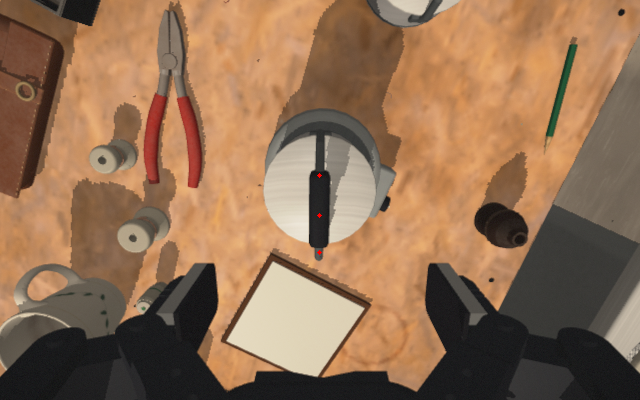

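The wrist view shows the handle bar at (319,170–248), about 4 mm further toward -y than predicted and aligned in yaw. All four tile corners are visible: (274,252), (369,304), (222,341) and (320,378).

Run:
```python
from g import *
s=arm.read_state(); T=optics.camera_info("wrist"); m=R.from_quat(s['ee_rot']).as_matrix()
def un(p,z):
    d=np.linalg.solve(T["camera_matrix"],[p[0],p[1],1])*[1,-1,-1]; A=T["T_tool_cam"]
    c=m@A[:3,3]+s['position']; d=m@A[:3,:3]@d; return c+d*(z-c[2])/d[2]
P=[un(p,6) for p in[(274,252),(369,304),(222,341),(320,378)]]; print(np.array(P),np.mean(P,0),(P[1]+P[2])/2)
print("bar",un((319,170),166), un((319,209),166))
go([568.4,-133,138],197.3)
```

```text
[[590.02 -19.65   6.  ]
 [460.53  13.36   6.  ]
 [621.49 118.47   6.  ]
 [485.67 136.97   6.  ]] [539.43  62.29   6.  ] [541.01  65.92   6.  ]
bar [ 576.73 -159.02  166.  ] [ 569.09 -133.98  166.  ]
2.2 [ 567.15 -132.87  249.32] [ 0.05  0.3  -0.07  0.   -1.2   0.25] [ 0.23 -0.48  0.04] 85.10300605771256 0.0
slide [  0.49  -1.2  111.32]
dr [ 0.   -0.   -0.03]
```

Call:
{"op": "step_arm", "data": {"motion": [{"dr":[0,0,0],"slide":[0,-1,10],"jaw":85},{"dr":[0,0,0],"slide":[0,-1,30],"jaw":85},{"dr":[0,0,0],"slide":[0,-1,53],"jaw":85},{"dr":[0,0,0],"slide":[0,-1,75],"jaw":85},{"dr":[0,0,0],"slide":[0,-1,93],"jaw":85},{"dr":[0,0,0],"slide":[0,-1,105],"jaw":85},{"dr":[0,0,0],"slide":[0,-1,111],"jaw":85},{"dr":[0,0,0],"slide":[0,-1,111],"jaw":85}]}}

```text
clock: 3.2
position: [568.1, -132.4, 138.3]
ee_rot: [0.804, -0.595, -0.0, 0.0]
contact_force: [0.5, 0.4, 0.2]
gripper_width: 84.8
grasp_force: 0.0
```

Run:
```python
from g import *
import cv2
go([568.4,-133,138],197.3)
a=optics.get_image("side")[90:220,280:410]; b=optics.get_image("wrist")[50:330,130:510]
a=cv2.resize(a,(400,400),interpolation=cv2.INTER_CUBIC); b=cv2.resize(b,(400,295))
o=np.zeros((400,800,3),np.uint8); o[:,:400]=a; o[:295,400:]=b
cv2.imwrite("pics/c3.png",o)
```

```text
3.2 [ 568.14 -132.42  138.26] [ 0.05  0.4  -0.23  0.   -0.95  0.25] [0.51 0.44 0.16] 84.82209034909569 0.0
slide [ 0.63 -0.08  0.26]
dr [ 0.   -0.   -0.04]
```

View pics/c3.png

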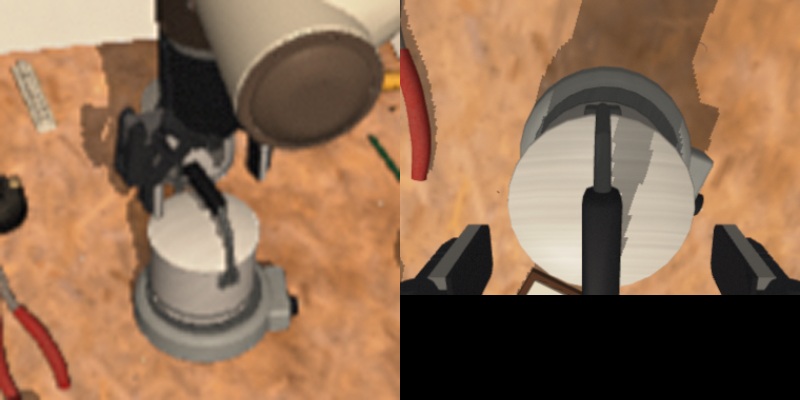

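The bar (column 601) lies midway between the pads (490 and 713), so I'm closing the fingers.

Call:
{"op": "step_arm", "data": {"motion": [{"dr":[0,0,0],"slide":[0,0,0],"jaw":50},{"dr":[0,0,0],"slide":[0,0,0],"jaw":30},{"dr":[0,0,0],"slide":[0,0,0],"jaw":20},{"dr":[0,0,0],"slide":[0,0,0],"jaw":14},{"dr":[0,0,0],"slide":[0,0,0],"jaw":8},{"dr":[0,0,0],"slide":[0,0,0],"jaw":4},{"dr":[0,0,0],"slide":[0,0,0],"jaw":4},{"dr":[0,0,0],"slide":[0,0,0],"jaw":4}]}}

```text
clock: 4.3
position: [568.5, -132.1, 138.5]
ee_rot: [0.804, -0.595, 0.0, -0.0]
contact_force: [1.0, 1.1, 1.6]
gripper_width: 12.9
grasp_force: 59.2
```

Gripped with 59 N. Lifting slowly by 60 mm.

Call:
{"op": "step_arm", "data": {"motion": [{"dr":[0,0,0],"slide":[0,0,-2],"jaw":4},{"dr":[0,0,0],"slide":[0,0,-6],"jaw":4},{"dr":[0,0,0],"slide":[0,0,-14],"jaw":4},{"dr":[0,0,0],"slide":[0,0,-26],"jaw":4},{"dr":[0,0,0],"slide":[0,0,-39],"jaw":4},{"dr":[0,0,0],"slide":[0,0,-51],"jaw":4},{"dr":[0,0,0],"slide":[0,0,-58],"jaw":4},{"dr":[0,0,0],"slide":[0,0,-60],"jaw":4}]}}

```text
clock: 5.3
position: [568.4, -132.1, 199.0]
ee_rot: [0.804, -0.595, 0.0, -0.0]
contact_force: [-0.4, 0.2, -4.7]
gripper_width: 12.9
grasp_force: 58.5
```

Run:
```python
from g import *
import cv2
a=optics.get_image("side")[60:230,260:430]; b=optics.get_image("scene")[80:250,260:430]
cv2.imwrite("pics/c4.png",np.hstack([cv2.resize(x,(400,400),interpolation=cv2.INTER_CUBIC) for x in(a,b)]))
go([568.5-29.5,-132.1+200,198.5],197.3); print(arm.read_state()['wrist_torque'])
```

```text
5.4 [ 568.1  -132.12  198.3 ] [ 0.05  0.34 -0.15 -0.   -1.08  0.25] [-0.24 -0.13 -3.59] 13.01583120887928 58.47843110561371
slide [-199.78  -30.69   -0.17]
dr [ 0.    0.   -0.04]
[-0.02  0.02 -0.01]
```

View pics/c4.png

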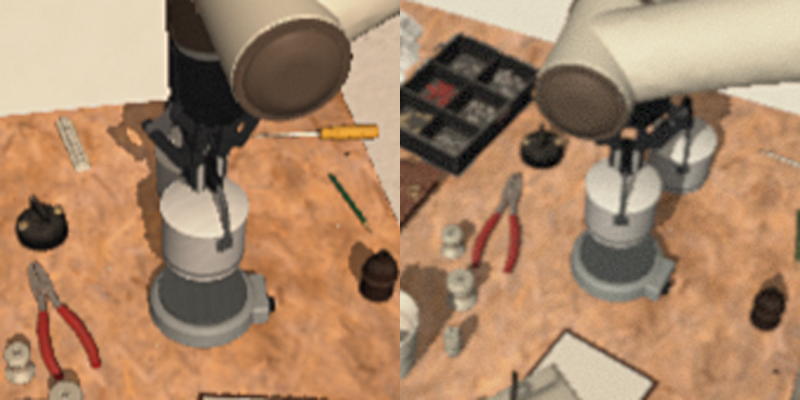

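The pot is clear of the plate and level. Carrying it to the tile in two gentle calls.

Call:
{"op": "step_arm", "data": {"motion": [{"dr":[0,0,0],"slide":[-2,0,0],"jaw":4},{"dr":[0,0,0],"slide":[-7,-1,0],"jaw":4},{"dr":[0,0,0],"slide":[-15,-2,0],"jaw":4},{"dr":[0,0,0],"slide":[-27,-4,0],"jaw":4},{"dr":[0,0,0],"slide":[-41,-6,0],"jaw":4},{"dr":[0,0,0],"slide":[-57,-9,0],"jaw":4},{"dr":[0,0,0],"slide":[-73,-11,0],"jaw":4},{"dr":[0,0,0],"slide":[-89,-14,0],"jaw":4}]}}

```text
clock: 6.4
position: [555.3, -41.7, 198.4]
ee_rot: [0.804, -0.595, 0.0, -0.0]
contact_force: [-0.0, 0.3, -4.4]
gripper_width: 13.2
grasp_force: 58.5
```

Call:
{"op": "step_arm", "data": {"motion": [{"dr":[0,0,0],"slide":[-17,-3,0],"jaw":4},{"dr":[0,0,0],"slide":[-34,-5,0],"jaw":4},{"dr":[0,0,0],"slide":[-52,-8,0],"jaw":4},{"dr":[0,0,0],"slide":[-70,-11,0],"jaw":4},{"dr":[0,0,0],"slide":[-87,-13,0],"jaw":4},{"dr":[0,0,0],"slide":[-100,-15,0],"jaw":4},{"dr":[0,0,0],"slide":[-108,-16,0],"jaw":4},{"dr":[0,0,0],"slide":[-111,-17,0],"jaw":4}]}}

```text
clock: 7.4
position: [539.3, 68.6, 198.3]
ee_rot: [0.804, -0.595, -0.0, 0.0]
contact_force: [-0.7, 0.9, -4.3]
gripper_width: 12.8
grasp_force: 58.5
```

Run:
```python
from g import *
import cv2
go([568.4-29.5,-132.1+200,108.5],197.3); print(arm.read_state()['wrist_torque'])
a=optics.get_image("side")[150:320,280:450]; b=optics.get_image("scene")[130:300,270:440]
c=optics.get_image("wrist")
o=np.zeros((600,800,3),np.uint8)
o[:300,:300]=cv2.resize(a,(300,300),interpolation=cv2.INTER_CUBIC);o[:300,300:600]=cv2.resize(b,(300,300),interpolation=cv2.INTER_CUBIC)
o[300:600,:480]=cv2.resize(c,(480,300))
cv2.imwrite("pics/c5.png",o)
```

```text
7.4 [539.26  68.56 198.31] [ 0.42  0.27 -0.24  0.   -1.05 -0.13] [-0.65  0.91 -4.28] 12.801553472801812 58.45461845397949
slide [ 0.52  0.52 89.81]
dr [ 0.   -0.   -0.03]
[-0.06 -0.03 -0.01]
```

View pics/c5.png

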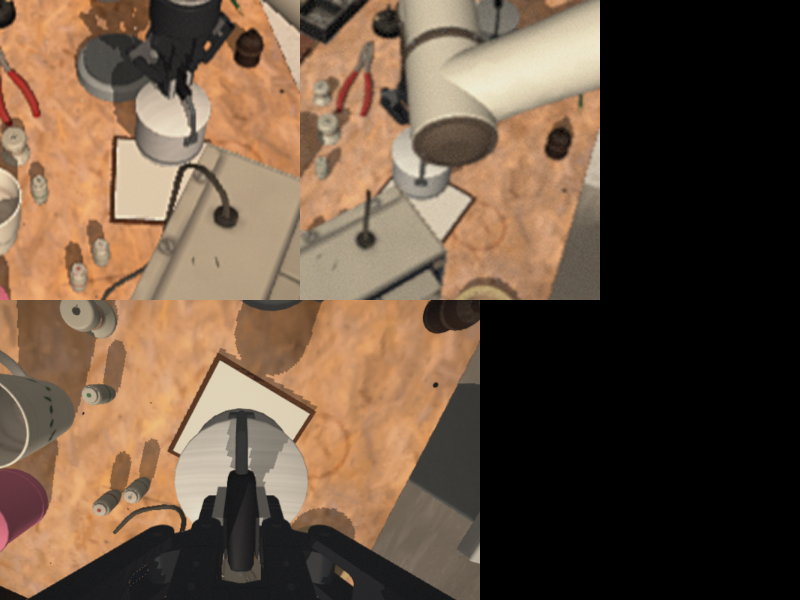

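Call:
{"op": "step_arm", "data": {"motion": [{"dr":[0,0,0],"slide":[0,0,5],"jaw":4},{"dr":[0,0,0],"slide":[0,0,17],"jaw":4},{"dr":[0,0,0],"slide":[0,0,32],"jaw":4},{"dr":[0,0,0],"slide":[0,0,48],"jaw":4},{"dr":[0,0,0],"slide":[0,0,63],"jaw":4},{"dr":[0,0,0],"slide":[0,0,75],"jaw":4},{"dr":[0,0,0],"slide":[0,0,81],"jaw":4},{"dr":[0,0,0],"slide":[0,0,82],"jaw":4}]}}

```text
clock: 8.55
position: [539.3, 68.1, 116.0]
ee_rot: [0.804, -0.595, -0.0, 0.0]
contact_force: [0.1, 0.2, -2.8]
gripper_width: 13.2
grasp_force: 58.5
```

Run:
```python
from g import *
import cv2
go([539,68,106],197.3); print(arm.read_state()['wrist_torque'])
a=optics.get_image("side")[200:300,320:420]; c=optics.get_image("wrist")[50:270,200:440]
o=np.zeros((400,800,3),np.uint8)
o[:400,:400]=cv2.resize(a,(400,400),interpolation=cv2.INTER_CUBIC);o[:367,400:800]=cv2.resize(c,(400,367),interpolation=cv2.INTER_CUBIC)
cv2.imwrite("pics/c6.png",o)
```

```text
8.55 [539.34  68.1  116.  ] [ 0.42  0.36 -0.35  0.   -0.86 -0.13] [ 0.1   0.21 -2.75] 13.236215460323226 58.45454692840576
slide [-0.    0.35 10.  ]
dr [ 0.   -0.   -0.03]
[-0.01 -0.06 -0.02]
```

View pics/c6.png

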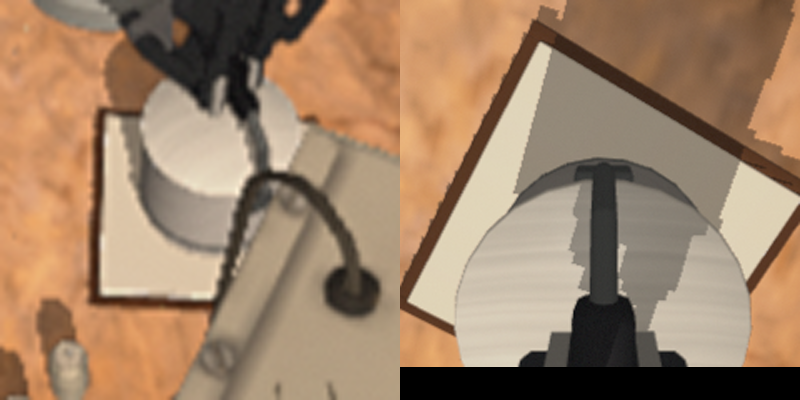

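Run:
```python
from g import *
t=np.linspace(0,6.283,200)
for c in((539,68),(537,70)):
    for r,z in((46,96),(44,18)):
        q=np.array([proj("side",(c[0]+r*np.cos(a),c[1]+r*np.sin(a),z)) for a in t]); print(c,z,q.min(0),q.max(0), ((q.min(0)-[320,200])*4),((q.max(0)-[320,200])*4))
s=arm.read_state(); T=optics.camera_info("wrist"); m=R.from_quat(s['ee_rot']).as_matrix()
def un(p,z):
    p=(200+(p[0]-400)*.6,50+p[1]*.6)
    d=np.linalg.solve(T["camera_matrix"],[p[0],p[1],1])*[1,-1,-1]; A=T["T_tool_cam"]
    c=m@A[:3,3]+s['position']; d=m@A[:3,:3]@d; return c+d*(z-c[2])/d[2]
A,L,Rr=un((535,20),6),un((402,305),6),un((805,182),6)
print(A,L,Rr,np.linalg.norm(L-A),np.linalg.norm(Rr-A),(L+Rr)/2)
print("lid",un((455,310),97),un((751,310),97),un((604,158),97))
```

```text
(539, 68) 96 [354.46 213.37] [394.9  246.18] [137.82  53.5 ] [299.6  184.73]
(539, 68) 18 [354.03 233.29] [390.59 263.9 ] [136.13 133.15] [282.37 255.59]
(537, 70) 96 [355.49 213.92] [395.98 246.8 ] [141.96  55.7 ] [303.92 187.19]
(537, 70) 18 [355.01 233.83] [391.61 264.49] [140.04 135.31] [286.44 257.98]
[593.09 -14.59   6.  ] [619.   119.76   6.  ] [465.77  13.94   6.  ] 136.8264213174516 130.47497144357206 [542.38  66.85   6.  ]
lid [583.15  73.29  97.  ] [500.76  48.01  97.  ] [554.66  18.49  97.  ]
```

Both views agree that the pot is about 3–4 mm short of the tile centre in +y. I'm correcting that and lowering slowly.

Call:
{"op": "step_arm", "data": {"motion": [{"dr":[0,0,0],"slide":[-1,0,0],"jaw":4},{"dr":[0,0,0],"slide":[-2.5,-0.5,1],"jaw":4},{"dr":[0,0,0],"slide":[-3.5,-0.5,3],"jaw":4},{"dr":[0,0,0],"slide":[-3.5,-0.5,5],"jaw":4},{"dr":[0,0,0],"slide":[-3.5,-0.5,6.5],"jaw":4},{"dr":[0,0,0],"slide":[-3.5,-0.5,7.5],"jaw":4},{"dr":[0,0,0],"slide":[-3.5,-0.5,8],"jaw":4},{"dr":[0,0,0],"slide":[-3.5,-0.5,8],"jaw":4}]}}

```text
clock: 9.65
position: [538.8, 71.6, 108.3]
ee_rot: [0.804, -0.595, 0.0, 0.0]
contact_force: [0.0, -0.5, -3.7]
gripper_width: 12.8
grasp_force: 58.5
```

Call:
{"op": "step_arm", "data": {"motion": [{"dr":[0,0,0],"slide":[0,0,0.3],"jaw":4},{"dr":[0,0,0],"slide":[0,0,0.6],"jaw":4},{"dr":[0,0,0],"slide":[0,0,0.9],"jaw":4},{"dr":[0,0,0],"slide":[0,0,1.2],"jaw":4},{"dr":[0,0,0],"slide":[0,0,1.4],"jaw":4},{"dr":[0,0,0],"slide":[0,0,1.5],"jaw":4},{"dr":[0,0,0],"slide":[0,0,1.5],"jaw":4},{"dr":[0,0,0],"slide":[0,0,1.5],"jaw":4}]}}

```text
clock: 10.65
position: [538.8, 71.6, 106.8]
ee_rot: [0.804, -0.595, 0.0, -0.0]
contact_force: [-0.9, 0.3, -4.0]
gripper_width: 13.1
grasp_force: 58.5
```

Call:
{"op": "step_arm", "data": {"motion": [{"dr":[0,0,0],"slide":[0,0,0.2],"jaw":4},{"dr":[0,0,0],"slide":[0,0,0.4],"jaw":4},{"dr":[0,0,0],"slide":[0,0,0.6],"jaw":4},{"dr":[0,0,0],"slide":[0,0,0.8],"jaw":4},{"dr":[0,0,0],"slide":[0,0,1.0],"jaw":4},{"dr":[0,0,0],"slide":[0,0,1.0],"jaw":4},{"dr":[0,0,0],"slide":[0,0,1.0],"jaw":4},{"dr":[0,0,0],"slide":[0,0,1.0],"jaw":4}]}}

```text
clock: 11.65
position: [539.0, 71.6, 106.5]
ee_rot: [0.804, -0.595, 0.0, -0.0]
contact_force: [-3.8, 0.2, 4.9]
gripper_width: 12.7
grasp_force: 59.8
```

The force has changed sign, from -4 to +5 N, so the pot is standing on the tile. Opening the fingers.

Call:
{"op": "step_arm", "data": {"motion": [{"dr":[0,0,0],"slide":[0,0,-0.3],"jaw":4},{"dr":[0,0,0],"slide":[0,0,-0.3],"jaw":14},{"dr":[0,0,0],"slide":[0,0,-0.3],"jaw":20},{"dr":[0,0,0],"slide":[0,0,-0.3],"jaw":35},{"dr":[0,0,0],"slide":[0,0,-0.3],"jaw":55},{"dr":[0,0,0],"slide":[0,0,-0.3],"jaw":70},{"dr":[0,0,0],"slide":[0,0,-0.3],"jaw":70},{"dr":[0,0,0],"slide":[0,0,-0.3],"jaw":70}]}}

```text
clock: 12.65
position: [538.8, 71.6, 106.1]
ee_rot: [0.804, -0.595, 0.0, -0.0]
contact_force: [0.6, 0.2, -0.3]
gripper_width: 70.1
grasp_force: 0.0
```

Call:
{"op": "step_arm", "data": {"motion": [{"dr":[0,0,0],"slide":[0,0,-5],"jaw":70},{"dr":[0,0,0],"slide":[0,0,-18],"jaw":70},{"dr":[0,0,0],"slide":[0,0,-38],"jaw":70},{"dr":[0,0,0],"slide":[0,0,-62],"jaw":70},{"dr":[0,0,0],"slide":[0,0,-88],"jaw":70},{"dr":[0,0,0],"slide":[0,0,-110],"jaw":70},{"dr":[0,0,0],"slide":[0,0,-125],"jaw":70},{"dr":[0,0,0],"slide":[0,0,-130],"jaw":70}]}}

```text
clock: 13.65
position: [539.1, 71.8, 237.4]
ee_rot: [0.804, -0.595, 0.0, -0.001]
contact_force: [-0.1, 0.6, -0.4]
gripper_width: 69.9
grasp_force: 0.0
```

Run:
```python
from g import *
import cv2
go([539,68,106])
a=optics.get_image("side")[80:300,280:500]; c=optics.get_image("wrist")
o=np.zeros((400,800,3),np.uint8)
o[:400,:400]=cv2.resize(a,(400,400),interpolation=cv2.INTER_CUBIC);o[:400,400:]=cv2.resize(c[50:400,145:495],(400,400))
cv2.imwrite("pics/c7.png",o)
```

```text
13.65 [539.07  71.76 237.43] [ 0.43  0.24 -0.18 -0.   -1.14 -0.13] [-0.08  0.56 -0.37] 69.85229194782688 0.0
slide [  3.62   1.44 131.43]
```

View pics/c7.png

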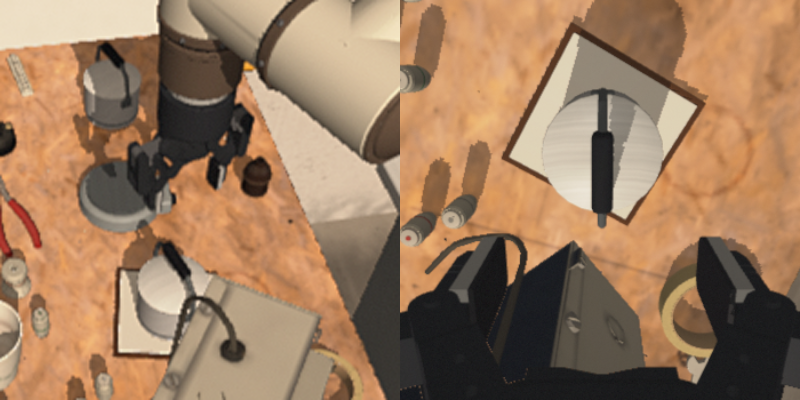

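Run:
```python
from g import *
s=arm.read_state(); T=optics.camera_info("wrist"); m=R.from_quat(s['ee_rot']).as_matrix()
def un(p,z):
    p=(145+(p[0]-400)*.875,50+p[1]*.875)
    d=np.linalg.solve(T["camera_matrix"],[p[0],p[1],1])*[1,-1,-1]; A=T["T_tool_cam"]
    c=m@A[:3,3]+s['position']; d=m@A[:3,:3]@d; return c+d*(z-c[2])/d[2]
P=np.array([un(p,6) for p in[(574,24),(705,102),(502,157),(629,223)]]);print(P,P.mean(0),(P[1]+P[2])/2)
print("lid l,r,top",un((541,150),87),un((663,150),87),un((602,89),87),"bar",un((602,130),134),un((602,172),134))
```

```text
[[589.67 -14.36   6.  ]
 [458.16  14.65   6.  ]
 [622.01 118.44   6.  ]
 [487.02 147.19   6.  ]] [539.21  66.48   6.  ] [540.08  66.55   6.  ]
lid l,r,top [582.54  79.71  87.  ] [497.2   53.55  87.  ] [552.75  24.74  87.  ] bar [546.83  44.43 134.  ] [539.07  69.71 134.  ]
```

The pot stands upright within about 3 mm of the tile centre. The other pot hasn't moved, and the gripper is clear. Handing in.

```bash
python3 -c "
from bench import arm
print(arm.job_done())"
```

```text
the job is handed in; nothing more can be done
None
```

The pot from the warming plate is standing upright within about 3 mm of the tile's centre, the other pot hasn't been touched, and I handed the job in at about 14 s of robot time; the hand-in returned no verdict.

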